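# Index the potting table to its next notch

## Robot

A 6-joint arm with a two-finger parallel gripper is mounted at the origin on the work surface. World frame = base frame: x ahead of the robot, y to its left, z up, the work surface at z = 0. Lengths are in m, angles in degrees, forces in N, time in s.
With the tool pointing down it reaches from about 0.325 to 0.85 m from the base axis. Payload 15.5 kg.
Tool frame: the origin (TCP) lies at the very end of the fingers, on their centre line; the grasp point (between the pads) lies arm.grip_depth behind it (arm.grip_depth is the distance from the TCP to the grasp point, in m); z points along the fingers, y is the direction in which the jaws open and shut (so a half turn about z gives the same grasp; the last joint's range is limited). The gripper opens to 91 mm and grips with 3 to 60 N. Pads are 32 mm wide; open, the fingers measure 118 mm over their backs; the gripper's body (76 mm by 178 mm) begins 60 mm behind the grasp point.
Start: joints at [68.497, 28.281, 77.091, -0, 74.628, -5.472], TCP at [0.173, 0.601, 0.188] pointing down, gripper open.
Joint ranges: [-166.48, 166.48], [-47.26, 123.95], [12.59, 153.08], [-70.14, 250.14], [6.76, 159.57], [-176.63, 176.63]. Speed limits (degrees/s): [108.29, 108.29, 147.25, 172.46, 172.46, 172.46].

## Interface

Orientations are given as a 3x3 rotation matrix whose columns are the frame's x, y, z axes.
In Python, from rig import arm gives the robot as it stands. Calls block until the motion is done:
- arm.move_to(position, orientation): joint-space move of the TCP to a pose.
- arm.move_l(position, orientation=None, feed=0.15): straight line of the TCP; orientation=None keeps the orientation; feed is the mean speed in m/s.
- arm.move_joints(angles): joint-space move.
- arm.grip(opening): finger opening in m; the grip force is fixed at half the most; returns when the fingers have stopped.
- arm.sleep(seconds).
- arm.solve_ik(position, orientation): joint angles nearest the present ones, or None.
- arm.snapshot(name): name is "scene" or "top" or "wrist"; returns the picture (400x640x3 uint8, red, green, blue); there is no depth.
- arm.get_calibration(name): a dict with "intrinsics" (3x3 intrinsics, pixels), "k1" (the pictures are not rectified: a ray, as slopes to the right and down, at radius r is drawn at 1 + k1 r^2 times it, then the intrinsics apply), "cam_to_world" (4x4, takes a point from camera to world coordinates). Camera axes: x right, y down, z forward; pixel columns grow to the right and rows downward; lengths in m; the calibration is good to about 2 mm. A picture is of the moment at which its call begins: read the wrist's pose just before it. get_calibration takes no time and is no camera call; for the wrist camera it gives the pose at the moment of the call.
A pose or a line that the arm cannot do raises arm.Unreachable and nothing moves.
- arm.sign_off(): hands the job in, once; it reports no verdict.
Readings, each from a call of its own:
- arm.current_t(): time.
- arm.current_joint_positions(): joint angles.
- arm.current_dq(): joint speeds.
- arm.current_tau(): joint torques, N m.
- arm.current_ee_pos(): TCP position.
- arm.current_tool_rot(): TCP orientation.
- arm.current_force(): force on the tool from outside, world axes, zero at the start.
- arm.current_torque(): the same for the moment, N m.
- arm.current_width(): finger opening in m.
Only numpy, scipy, OpenCV 4.12 (cv2) and the standard library are available. Lean on these libraries where they do the work, as an engineer would, in place of code of your own. Each camera call takes 0.05 s, during which the arm holds its last target.

## Task

Index the round potting table by one place: pull up the spring plunger, turn the stage counterclockwise (seen from above) to the next notch and let the plunger drop fully home there, so that the stage is locked, then let go of it. Do not force the stage against the pin or press the pin hard on the track, keep the pots on the stage standing where they are on it, and leave the other things on the bench alone. The track's dark sector is trimmed by hand, so the notch has to be found by feel.

Things in the scene. Friction and masses are not known exactly. Their poses are not given: they have to be found in the camera images.
- fixture: Round indexing table for seedling pots, fixed to the bench: aluminium base disc 356 mm across and 12 mm thick, origin at the centre of its underside, on the turning axis (z up). A thin dibber column, 222 mm high, stands on its far (+x) edge and reaches over the stage there. On the base lies the index track: two flat steel arcs, top 30 mm above the bench, 142 to 178 mm from the axis.
- home_notch (a point): The home notch in the track's light piece, on top of the track, 160 mm from the axis, 158 degrees counterclockwise from the fixture's x axis. Notches are 10 mm wide along the arc. The dark piece, trimmed by hand, has the next two: the next is 39 to 51 degrees counterclockwise (from above) of home, just where is not reported; the other 45 degrees farther. Between notches the track is flat.
- axis_top (a point): Point on the turning axis at the height of the stage's top, 46 mm above the bench. The stage is an aluminium disc 236 mm across. A flat arm, 30 mm wide, its top 54 mm above the bench, sticks out of it over the track and carries the plunger in an upright sleeve 22 mm across that ends 74 mm above the bench.
- stage (a joint): Angle of the turning stage, rad, counterclockwise from above positive, 0 with the plunger in the home notch; it can turn from -0.35 to 1.75. It has slight friction (about 2 N at the knob) and stays where it is left.
- plunger (a joint): How far the spring plunger is pulled up, m: 0 fully home in a notch, 0.008 foot level with the track's top, 0.014 upper stop. The spring presses it down with 6 N at 0, 12 N at the top. Let go between notches, its pin rides on the track (reads about 0.008) and slides along with little friction as the stage turns; over a notch (1 mm play each way) it drops by itself and stops the stage.
- knob_mid (a point): Middle of the plunger's knob: black, knurled, round, upright, 26 mm across, 29 mm high. This point is 90 mm above the bench when home and rises as the plunger is pulled; it lies 160 mm from the turning axis and moves with the stage, at angle 0 straight above the home notch. Nothing stands within 40 mm beside it along the arc.
- pin: The steel pin under the knob, 8 mm across, foot 54 mm below its origin, which is at the underside of the knob on the plunger's axis. It bends if the stage is forced while it sits in a notch, or if it is pressed hard on the track: 40 N on it is too much.
- pot0: Loose empty black pot standing on the stage, 44 mm wide, 45 mm high, its centre 82 mm from the turning axis; origin at the centre of its underside, z up. It rides along with the stage.
- pot1: Loose empty black pot standing on the stage, 44 mm wide, 45 mm high, its centre 82 mm from the turning axis; origin at the centre of its underside, z up. It rides along with the stage.
- pot2: Loose empty terracotta pot standing on the stage, 44 mm wide, 45 mm high, its centre 82 mm from the turning axis; origin at the centre of its underside, z up. It rides along with the stage.
- pot3: Loose empty black pot standing on the stage, 44 mm wide, 45 mm high, its centre 82 mm from the turning axis; origin at the centre of its underside, z up. It rides along with the stage.
- mug: Bystander on the bench: black mug, 80 mm wide, 95 mm high. Origin at the centre of its underside.
- mister: Bystander on the bench: white bottle with a green cap, 64 mm wide, 170 mm high. Origin at the centre of its underside.
- trowel: Bystander on the bench: small hand trowel with a wooden handle, 230 mm long, lying flat; origin in its middle.
- bowl: Bystander on the bench: white bowl, 110 mm wide, 45 mm high. Origin at the centre of its underside.
- label_box: Bystander on the bench: yellow box, 70 x 100 x 50 mm. Origin at the centre of its underside.
- spare_pot: Bystander on the bench: empty terracotta-coloured pot, 70 mm wide, 60 mm high. Origin at the centre of its underside.
Not all that is in view belongs to the job. What is shaped like the pot1 but blue is not meant.

How it is judged:
By the outcome, as a careful person would: the job done as asked, in the order asked, and still so for the second after the job is handed in, with the robot touching nothing.
It also fails if it takes over 45 s, if anything falls off the work surface, if the arm or the gripper's body presses on something with over 40 N, if the wrist force passes 120 N, or if a joint passes its speed limit or range.

## Working session

There is one attempt and no reset: what is moved stays moved. The work goes in short steps, each a Python script; the robot and the scene stay as the last script left them, time stands still between calls to the robot, and variables do not carry over. Pictures are saved under pics/ and viewed, and the job is handed in when it is done.

```bash
ls; mkdir -p pics
python3 - <<'E'
from rig import arm
import cv2
for n in ("scene","top","wrist"):
    im=arm.snapshot(n); cv2.imwrite(f"pics/a_{n}.png",im[:,:,::-1])
    c=arm.get_calibration(n); print(n,c)
print(arm.grip_depth,arm.current_t(),arm.current_width(),arm.current_tool_rot())
E
```

```text
pics
scene {'intrinsics': array([[380.42985079,   0.        , 316.87855371],
       [  0.        , 380.42985079, 202.79703146],
       [  0.        ,   0.        ,   1.        ]]), 'k1': -0.018341819115924446, 'cam_to_world': array([[-8.42204849e-02,  6.44212950e-01, -7.60195097e-01,
         1.38440756e+00],
       [ 9.96446551e-01,  5.52813622e-02, -6.35471638e-02,
         3.16245919e-02],
       [ 1.08671464e-03, -7.62845755e-01, -6.46579595e-01,
         7.81393823e-01],
       [ 0.00000000e+00,  0.00000000e+00,  0.00000000e+00,
         1.00000000e+00]])}
top {'intrinsics': array([[418.10273331,   0.        , 317.23438655],
       [  0.        , 418.10273331, 196.23839211],
       [  0.        ,   0.        ,   1.        ]]), 'k1': -0.10034409099556356, 'cam_to_world': array([[-0.0254239 , -0.99845629,  0.04938275,  0.49800497],
       [-0.99957649,  0.02608996,  0.01289018, -0.070268  ],
       [-0.01415867, -0.04903411, -0.99869674,  1.23371498],
       [ 0.        ,  0.        ,  0.        ,  1.        ]])}
wrist {'intrinsics': array([[299.85305604,   0.        , 319.32551489],
       [  0.        , 299.85305604, 198.42388228],
       [  0.        ,   0.        ,   1.        ]]), 'k1': 0.01932415809353548, 'cam_to_world': array([[ 2.77316740e-01,  9.33746575e-01,  2.26302361e-01,
         1.09875548e-01],
       [ 9.60778379e-01, -2.69655595e-01, -6.47361312e-02,
         6.18421864e-01],
       [ 5.76557213e-04,  2.35378829e-01, -9.71903532e-01,
         3.84035095e-01],
       [ 0.00000000e+00,  0.00000000e+00,  0.00000000e+00,
         1.00000000e+00]])}
0.0188 0.15 0.09098568601619299 [[-9.61107306e-01  2.76175017e-01 -3.26500459e-04]
 [ 2.76175193e-01  9.61106991e-01 -7.84017653e-04]
 [ 9.72757850e-05 -8.43696421e-04 -9.99999639e-01]]
```

View pics/a_top.png

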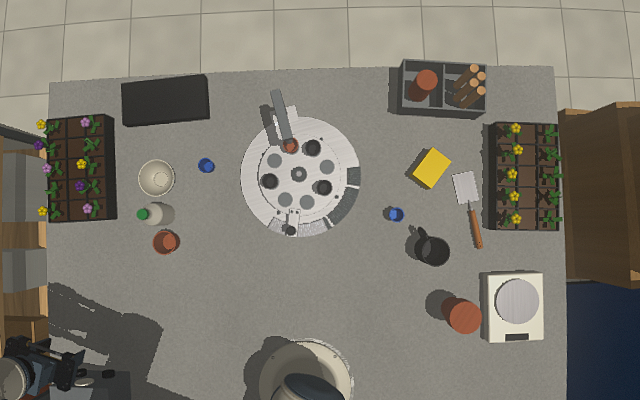

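View pics/a_scene.png

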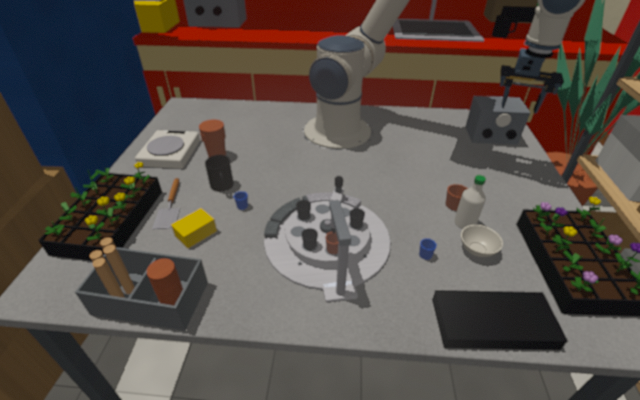

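View pics/a_wrist.png

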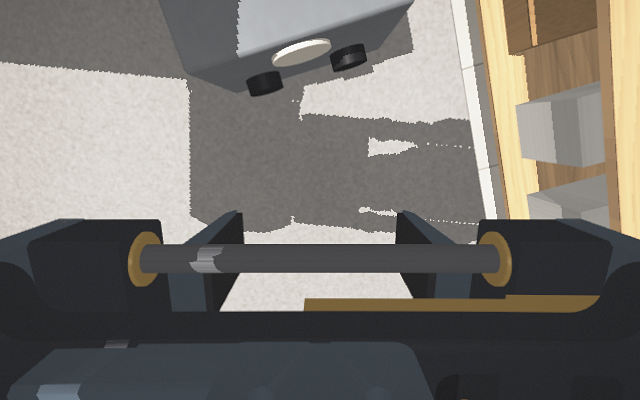

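```bash
cat > h.py <<'E'
import numpy as np, cv2
from rig import arm
def ray(c,u,v):
    K=c["intrinsics"]; d=np.array([(u-K[0,2])/K[0,0],(v-K[1,2])/K[1,1]]); s=d.copy()
    for _ in range(20): s=d/(1+c["k1"]*(s@s))
    T=c["cam_to_world"]; return T[:3,3],T[:3,:3]@np.array([s[0],s[1],1])
def at_z(c,u,v,z):
    o,r=ray(c,u,v); return o+r*(z-o[2])/r[2]
def proj(c,p):
    T=c["cam_to_world"]; q=T[:3,:3].T@(np.asarray(p)-T[:3,3]); s=q[:2]/q[2]; s=s*(1+c["k1"]*(s@s))
    K=c["intrinsics"]; return s*[K[0,0],K[1,1]]+K[:2,2]
E
python3 - <<'E'
import cv2
im=cv2.imread("pics/a_top.png")
c=im[80:250,225:375]; cv2.imwrite("pics/b_top.png",cv2.resize(c,None,fx=4,fy=4,interpolation=cv2.INTER_CUBIC)[:,:][80:])
im=cv2.imread("pics/a_scene.png")
c=im[165:305,255:400]; cv2.imwrite("pics/b_scene.png",cv2.resize(c,None,fx=4,fy=4,interpolation=cv2.INTER_CUBIC))
E
```

```text
(no output)
```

View pics/b_top.png

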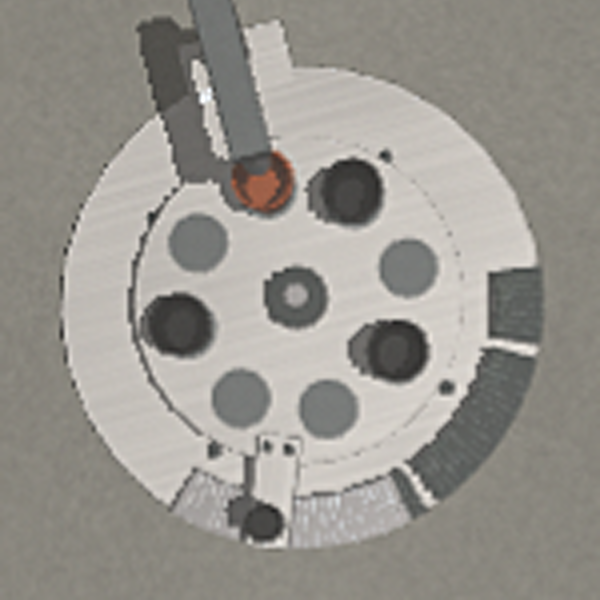

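View pics/b_scene.png

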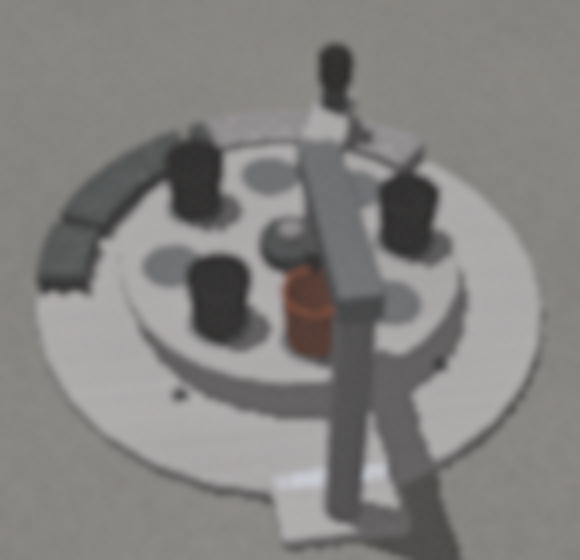

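Run:
```python
from h import *
from scipy.optimize import least_squares
c=arm.get_calibration("top")
def w(x,y,z): return at_z(c,x/4+225,(y+80)/4+80,z)
ctr=w(296,296,.058); print("hub?",ctr)
# base disc edge points (z .012)
P=np.array([w(x,y,.012)[:2] for x,y in [(62,300),(75,230),(65,350),(100,430),(120,150),(340,70),(420,100),(490,165),(525,220)]])
r=least_squares(lambda p:np.hypot(*(P-p[:2]).T)-p[2],[*ctr[:2],.178]); print("base fit",r.x,r.fun.round(4))
S=[w(x,y,.046)[:2] for x,y in [(462,300),(456,250),(446,370),(390,435),(320,462),(140,250),(132,300),(145,370),(190,435),(300,135)]];S=np.array(S)
r2=least_squares(lambda p:np.hypot(*(S-p[:2]).T)-p[2],[*ctr[:2],.118]); print("stage fit",r2.x,r2.fun.round(4))
C=r2.x[:2]
k=w(264,523,.1045)[:2]-C; print("knob",k+C,np.hypot(*k),np.degrees(np.arctan2(k[1],k[0]))%360)
a0=np.degrees(np.arctan2(k[1],k[0]))
for n,(x,y,z) in dict(gap1o=(433,503,.03),gap1i=(405,470,.03),gap1lo=(420,488,.012),lightend=(412,510,.03),gap2=(512,348,.03),gap2lo=(512,350,.012),dend=(515,270,.03),lightstart=(180,490,.03),column=(280,30,.012)).items():
    d=w(x,y,z)[:2]-C; print(n,np.hypot(*d).round(4),(np.degrees(np.arctan2(d[1],d[0]))-a0+180)%360-180)
cs=arm.get_calibration("scene")
o=at_z(cs,255+335/4,165+52/4,.1045); print("scene knobtop",o)
```

```text
hub? [ 0.62039175 -0.00517204  0.058     ]
base fit [ 0.6206641  -0.00474611  0.1749501 ] [ 0.0003 -0.0003  0.0012 -0.0012  0.0001  0.0004 -0.0005 -0.0017  0.0018]
stage fit [ 0.61897094 -0.00421031  0.11863819] [-0.      0.0012 -0.0003 -0.001  -0.0016 -0.0011 -0.0013  0.0001  0.0037
  0.0003]
knob [0.46247206 0.0174598 ] 0.15799206081848532 172.1164872144389
gap1o 0.1751 40.4912973174263
gap1i 0.1443 39.151743996239134
gap1lo 0.1613 39.93118824776752
lightend 0.1715 35.37001171257839
gap2 0.1588 84.23873431303855
gap2lo 0.1601 84.2706466747943
dend 0.1594 104.7286709661845
lightstart 0.1598 -25.34379790963959
column 0.2055 -169.58032739197043
scene knobtop [0.46904435 0.02044568 0.1045    ]
```

```bash
cat >> h.py <<'E'
C=np.array([0.6198,-0.0045]); 
def R(adeg):  # tool x radially outward, y tangential, z down
    a=np.radians(adeg); x=np.array([np.cos(a),np.sin(a),0]); z=np.array([0,0,-1.]); return np.column_stack([x,np.cross(z,x),z])
E
python3 - <<'E'
from h import *
print(arm.current_t(), arm.current_force())
arm.move_l([.173,.601,.27],feed=.3)
p=[.4625,.018,.20]
print(arm.solve_ik(p,R(172)),arm.solve_ik([.4625,.018,.08],R(172)))
arm.move_to(p,R(172)); print(arm.current_t())
arm.grip(.05)
c=arm.get_calibration("wrist"); im=arm.snapshot("wrist"); cv2.imwrite("pics/c_wrist.png",im[:,:,::-1]); np.save("cw.npy",c["cam_to_world"])
print(arm.current_t(),arm.current_ee_pos(),arm.current_force(),arm.current_width())
print([proj(c,[.4625,.018,z]) for z in(.0755,.1045)])
E
```

```text
0.15 [-0.49791685 -1.21994357 -0.69136521]
[-5.16960483e+00  1.44159174e+01  9.79951094e+01 -2.54444375e-14
  6.75889732e+01 -8.71696048e+01] [-5.16960483e+00  2.43681419e+01  1.06632305e+02 -2.54444375e-14
  4.89995534e+01 -8.71696048e+01]
2.9083
3.7333 [0.46250217 0.01797222 0.20000736] [-0.02874622 -1.33331392 -0.24275905] 0.04998751607771787
[array([319.21917462, 187.08061059]), array([319.24929955, 192.85420767])]
```

View pics/c_wrist.png

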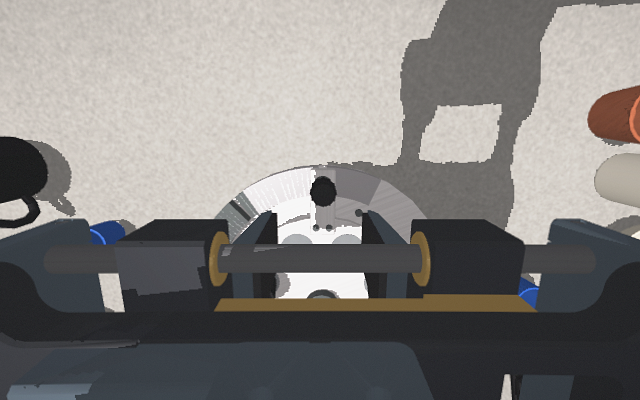

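Run:
```python
import cv2
im=cv2.imread("pics/c_wrist.png")
cv2.imwrite("pics/c2.png",cv2.resize(im[150:240,205:365],None,fx=5,fy=5,interpolation=cv2.INTER_NEAREST))
```

```text
(no output)
```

View pics/c2.png

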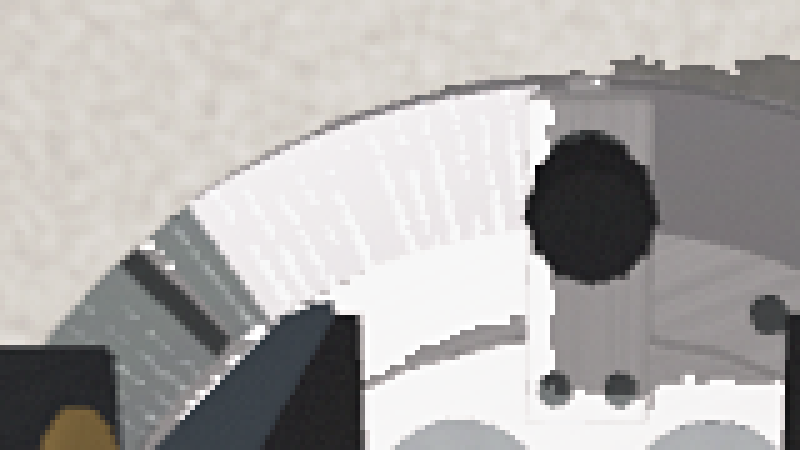

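Run:
```python
from h import *
c=arm.get_calibration("wrist")
k=at_z(c,323.4,193.6,.1045)[:2];print("knob",k)
for C0 in (C,np.array([.6207,-.0047])):
    d=k-C0; a0=np.degrees(np.arctan2(d[1],d[0]))%360; print(np.hypot(*d),a0)
    for x,y in [(128,262),(222,350),(175,305),(200,213),(275,315)]:
        q=at_z(c,205+x/5,150+y/5,.03)[:2]-C0; print(x,y,np.hypot(*q).round(4),(np.degrees(np.arctan2(q[1],q[0]))%360-a0).round(2))
```

```text
knob [0.46383981 0.02200114]
0.15819573355381097 170.35627149432227
128 262 0.1712 42.19
222 350 0.139 41.43
175 305 0.1555 41.79
200 213 0.1701 34.58
275 315 0.1382 34.5
0.1591165261876707 170.33956180494923
128 262 0.1719 41.99
222 350 0.1397 41.18
175 305 0.1561 41.57
200 213 0.1708 34.4
275 315 0.139 34.28
```

```bash
cat >> h.py <<'E'
C=np.array([0.6207,-0.0048]); A0=170.6
def frc(a,n=4):
    F=[]
    for _ in range(n): F.append(arm.current_force()); arm.sleep(.01)
    F=np.mean(F,0); r=R(a); return np.array([F@r[:,0],F@r[:,1],F[2]])  # radial out, tool-y, up
E
python3 - <<'E'
from h import *
p=np.array([.4637,.0207,.13]); r=R(A0)
print("tool y",r[:,1])
arm.move_l(p,r,feed=.15); f0=frc(A0); print(f0,[arm.current_force().round(2) for _ in range(2)])
arm.move_l([*p[:2],.078],feed=.1); print(frc(A0)-f0,arm.current_t())
np.save("f0.npy",f0)
for w in (.034,.031,.029):
    arm.grip(w); print(w,arm.current_width(),(frc(A0)-f0).round(2),arm.current_t())
c=arm.get_calibration("wrist"); cv2.imwrite("pics/d_wrist.png",arm.snapshot("wrist")[:,:,::-1])
E
```

```text
tool y [0.16332596 0.98657216 0.        ]
[-0.3017138  -0.12202481  0.05066228] [array([-0.13, -0.15,  0.54]), array([-0.13, -0.15,  0.54])]
[0.0328837  0.13102492 0.04697934] 5.0833
0.034 0.03415181808069293 [ 0.19  0.04 -0.23] 5.575
0.031 0.030919398324461077 [ 0.46  0.04 -0.12] 5.8833
0.029 0.02912558067429657 [ 0.36 -0.02 -0.09] 6.1667
```

View pics/d_wrist.png

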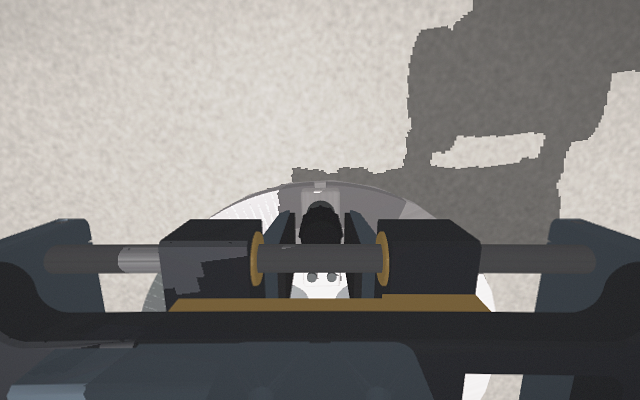

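The knob sits between the fingers at about (321,225), with no contact force yet at 29 mm. I'll keep closing gradually.

Run:
```python
from h import *
f0=np.load("f0.npy")
for w in (.0278,.0268):
    arm.grip(w); f=(frc(A0)-f0); print(w,arm.current_width(),f.round(2),arm.current_t())
    if abs(f[1])>1.2:
        p=arm.current_ee_pos()+R(A0)[:,1]*np.sign(f[1])*.0005; arm.move_l(p,feed=.02); print(frc(A0)-f0)
```

```text
0.0278 0.027750605186941224 [ 0.56  0.26 -0.18] 6.475
0.0268 0.026765053359065448 [-0.1   0.36 -0.18] 6.725
```

Run:
```python
from h import *
f0=np.load("f0.npy")
arm.grip(.02); print(arm.current_width(),(frc(A0)-f0).round(2))
p0=arm.current_ee_pos(); np.save("p0.npy",p0)
for dz in (.004,.008,.0115):
    arm.move_l(p0+[0,0,dz],feed=.04); print(dz,(frc(A0)-f0).round(2),arm.current_width(),arm.current_t())
c=arm.get_calibration("wrist"); cv2.imwrite("pics/e_wrist.png",arm.snapshot("wrist")[150:270,220:420,::-1])
```

```text
0.020027872470219144 [ 1.8  -0.05  7.82]
0.004 [0.34 0.4  0.12] 0.020099045585163174 7.3917
0.008 [ 0.1  0.3 -0.3] 0.020075395520188204 7.675
0.0115 [-0.02  0.2   0.53] 0.020033879978389273 7.9583
```

```bash
python3 -c "
import cv2
i=cv2.imread('pics/e_wrist.png');cv2.imwrite('pics/e2.png',cv2.resize(i,None,fx=4,fy=4))"
```

```text
(no output)
```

View pics/e2.png

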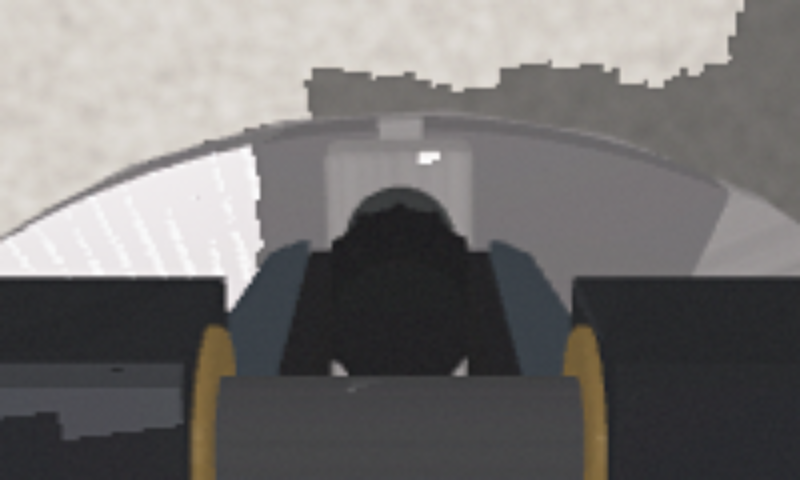

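Run:
```python
from h import *
print(arm.current_t(),arm.current_ee_pos(),arm.current_width())
c=arm.get_calibration("wrist"); print(c["cam_to_world"][:3,3])
p=arm.current_ee_pos(); r=R(A0)
print("tcp",proj(c,p),"knobtop",proj(c,[.4637,.0207,.1045]),"kb",proj(c,[.4637,.0207,.0755]))
for s in (-1,1): print("tip",proj(c,p+s*.01*r[:,1]), proj(c,p+s*.01*r[:,1]-.016*r[:,0]))
w=arm.snapshot("wrist")
for n,y,x,h,ww in (("scene",150,270,120,160),("top",190,250,60,80)):
    im=arm.snapshot(n)[y:y+h,x:x+ww,::-1]; cv2.imwrite(f"pics/f_{n}.png",cv2.resize(im,(800,600),interpolation=cv2.INTER_CUBIC))
cv2.imwrite("pics/f_wrist.png",cv2.resize(w[150:270,240:400,::-1],(800,600),interpolation=cv2.INTER_NEAREST))
```

```text
8.0083 [0.46389926 0.02068212 0.08983751] 0.02019204535927275
[0.39951712 0.03111632 0.28677313]
tcp [319.35691692 223.01918631] knobtop [319.36790886 229.93258753] kb [319.3068568  216.61288945]
tip [304.8512253  223.04337588] [305.13330518 244.76839605]
tip [333.86108304 222.99722242] [333.63279518 244.72080099]
```

View pics/f_wrist.png

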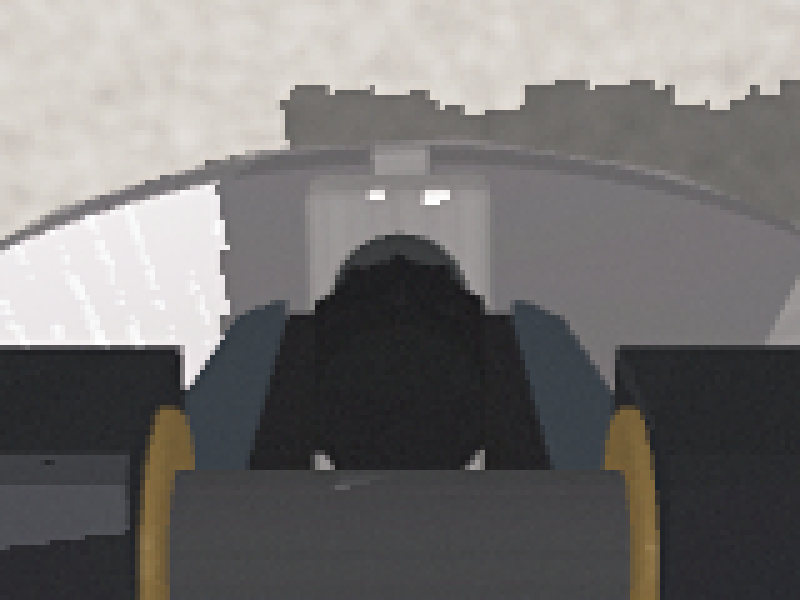

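View pics/f_scene.png

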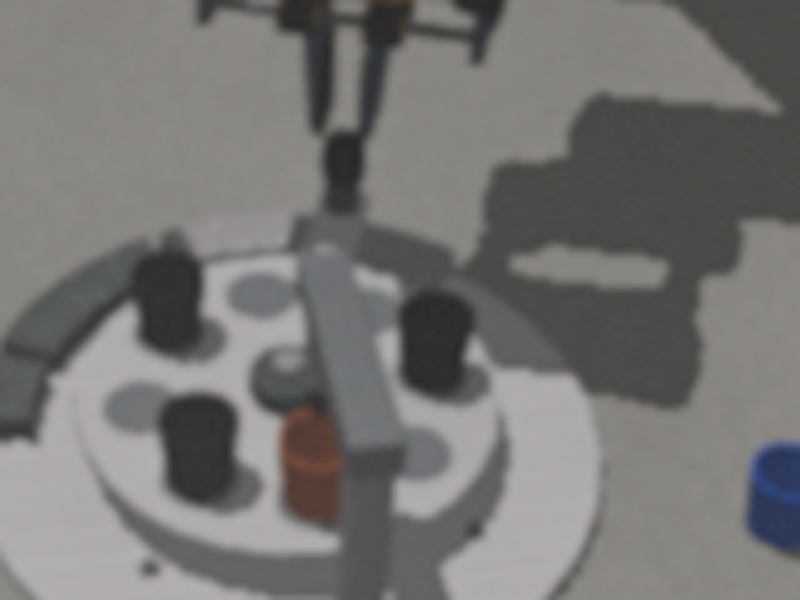

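View pics/f_top.png

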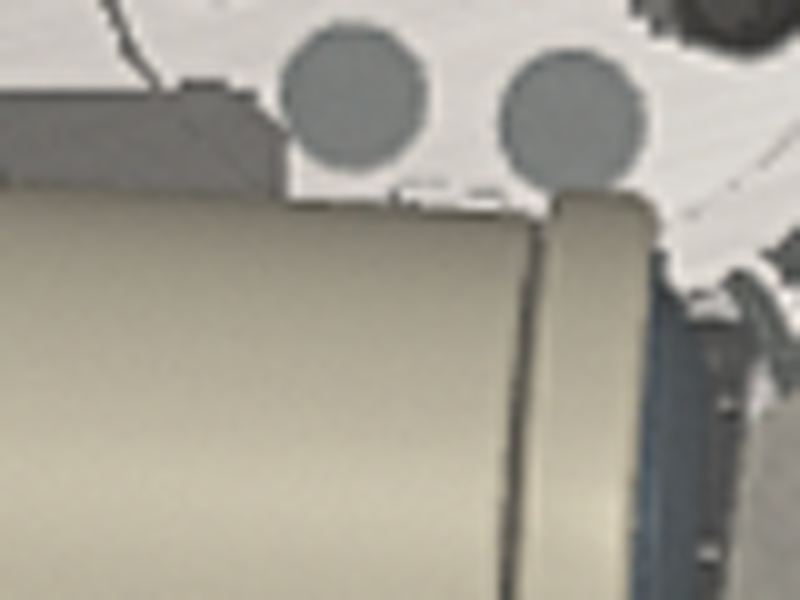

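Run:
```python
from h import *
c=arm.get_calibration("scene"); p=arm.current_ee_pos(); r=R(A0)
f=lambda q:((proj(c,q)-[270,150])*5).round()
for s in (-1,1):
  for x in(-.008,0,.008): print("tip",s,x,f(p+s*.012*r[:,1]+x*r[:,0]))
for z in (.0755,.1045): print("knob axis",z,f([.4637,.0207,z]),f([.469,.0207,z]))
print("arm top at knob",f([.4637,.0207,.054]),"sleeve",f([.4637,.0207,.074]))
d=R(A0)[:,0]
print("hub",f([*C,.058]),"stage front",f([*C+[.118,0],.046]))
```

```text
tip -1 -0.008 [321. 159.]
tip -1 0 [324. 152.]
tip -1 0.008 [327. 144.]
tip 1 -0.008 [360. 165.]
tip 1 0 [363. 158.]
tip 1 0.008 [366. 150.]
knob axis 0.0755 [343. 173.] [342. 178.]
knob axis 0.1045 [345. 135.] [344. 140.]
arm top at knob [341. 201.] sleeve [343. 175.]
hub [284. 369.] stage front [268. 545.]
```

The fingers read 20 mm with no load, so they closed over the knob. In both camera views the fingertips appear to end higher than the TCP says. I'll open and go lower, to 0.061, which stays above the arm's top. Then I'll close gently.

Run:
```python
from h import *
p=np.load("p0.npy")
arm.grip(.036); f0=frc(A0); np.save("f0.npy",f0); print(f0.round(2))
for z in (.078,.069,.061):
    arm.move_l([.4637,.0207,z],feed=.05); f=frc(A0)-f0; print(z,f.round(2),arm.current_ee_pos().round(4),arm.current_t())
    if abs(f[2])>4: break
else:
    for w in (.029,.0275,.0265):
        arm.grip(w); f=frc(A0)-f0; print(w,arm.current_width(),f.round(2),arm.current_t())
        if abs(f[1])>3: break
w=arm.snapshot("wrist"); cv2.imwrite("pics/g_wrist.png",cv2.resize(w[150:270,240:400,::-1],(800,600),interpolation=cv2.INTER_NEAREST))
im=arm.snapshot("scene")[150:270,270:430,::-1]; cv2.imwrite(f"pics/g_scene.png",cv2.resize(im,(800,600),interpolation=cv2.INTER_CUBIC))
```

```text
[ 0.22 -0.07  0.18]
0.078 [-0.06  0.02 -0.02] [0.4635 0.0207 0.0777] 9.0667
0.069 [-0.34 -0.31 -0.32] [0.4635 0.0207 0.0688] 9.4333
0.061 [-0.42 -0.28 -0.44] [0.4635 0.0207 0.0608] 9.775
0.029 0.029088866053990373 [-0.24  0.   -0.47] 10.15
0.0275 0.027509489234236226 [-0.06 -0.11 -0.04] 10.425
0.0265 0.026769831173205274 [-0.46 -0.28  0.09] 10.675
```

View pics/g_wrist.png

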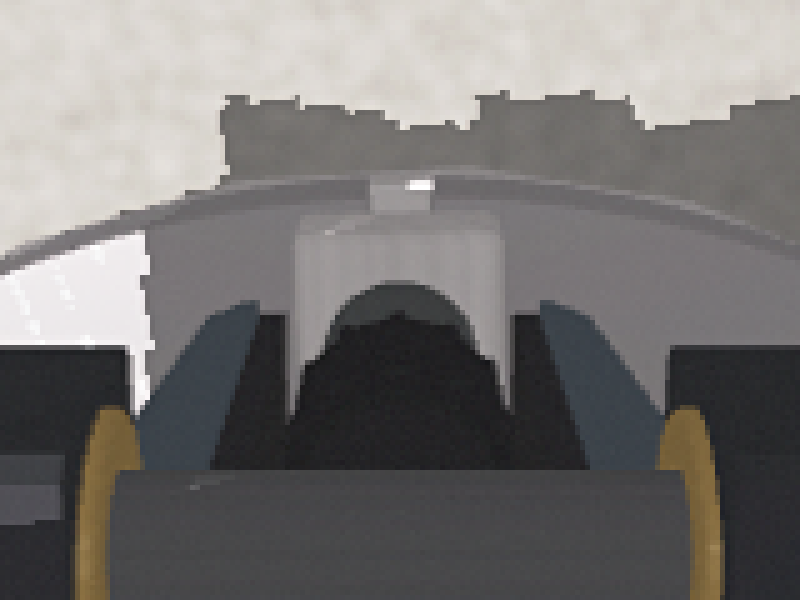

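View pics/g_scene.png

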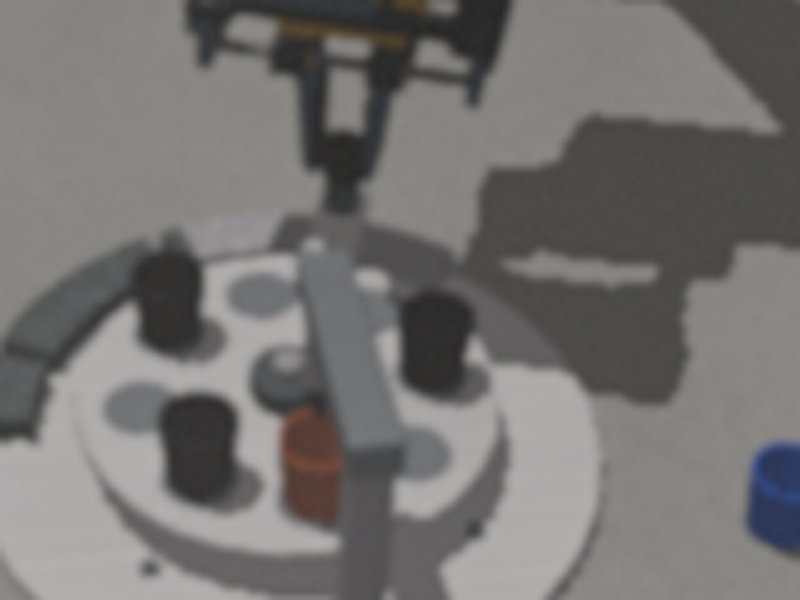

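In the scene view the fingertips now reach about row 170, against a knob spanning roughly 130 to 185, so they straddle it. Next I grip and lift.

Run:
```python
from h import *
f0=np.load("f0.npy")
arm.grip(.02); print(arm.current_width(),(frc(A0)-f0).round(2))
p0=arm.current_ee_pos(); np.save("p0.npy",p0); print(p0)
if arm.current_width()>.024:
  for dz in (.003,.006,.009,.0115):
    arm.move_l(p0+[0,0,dz],feed=.04); print(dz,(frc(A0)-f0).round(2),arm.current_width(),arm.current_t())
```

```text
0.02488917920208598 [-0.35  0.87  0.21]
[0.4637154  0.02074956 0.06101419]
0.003 [-2.07  0.32 -8.24] 0.024667784732755667 11.3083
0.006 [-2.09  0.74 -9.17] 0.025348158658013695 11.5917
0.009 [ -1.94   0.28 -10.55] 0.02478928238401873 11.875
0.0115 [ -2.5    0.72 -11.59] 0.02477355772286154 12.1583
```

```bash
cat >> h.py <<'E'
def pose(p0,th,dz):
    t=np.radians(th); d=p0[:2]-C; q=C+np.array([[np.cos(t),-np.sin(t)],[np.sin(t),np.cos(t)]])@d
    return np.array([*q,p0[2]+dz]),R(A0+th)
E
python3 - <<'E'
from h import *
f0=np.load("f0.npy");p0=np.load("p0.npy")
for th in (4,8,12,16,20,24,28,32,35.5):
    arm.move_l(*pose(p0,th,.0115),feed=.045); f=frc(A0+th,2)-f0; print(th,f.round(2),arm.current_width(),arm.current_t())
    if abs(f[0])>20 or abs(f[1])>12: print("STOP");break
w=arm.snapshot("wrist"); cv2.imwrite("pics/h_wrist.png",cv2.resize(w[150:270,200:400,::-1],(800,480),interpolation=cv2.INTER_NEAREST))
im=arm.snapshot("scene")[150:270,230:430,::-1]; cv2.imwrite(f"pics/h_scene.png",cv2.resize(im,(800,480),interpolation=cv2.INTER_CUBIC))
E
```

```text
4 [ -3.13  -1.21 -11.82] 0.024732565813194874 12.575
8 [ -4.81  -1.41 -11.8 ] 0.024886159996221287 12.9917
12 [ -5.11  -1.08 -11.68] 0.024951357230983986 13.4083
16 [ -6.24  -1.93 -12.32] 0.024627198522832666 13.825
20 [ -7.2   -1.51 -11.78] 0.02483499141022372 14.2417
24 [ -6.71  -1.34 -11.45] 0.024825550608808106 14.6583
28 [ -8.22  -1.39 -11.92] 0.024950631359530604 15.075
32 [ -9.1   -0.99 -11.57] 0.02460244439086153 15.4917
35.5 [ -9.83  -1.94 -11.19] 0.024791721842285317 15.875
```

View pics/h_wrist.png

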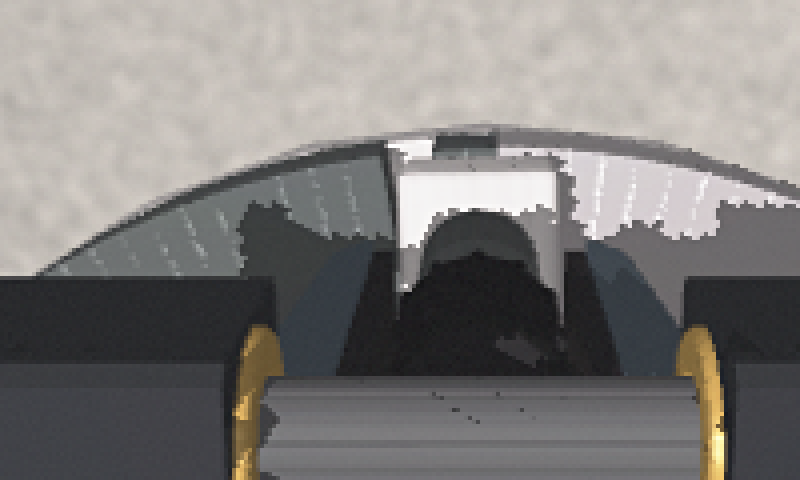

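View pics/h_scene.png

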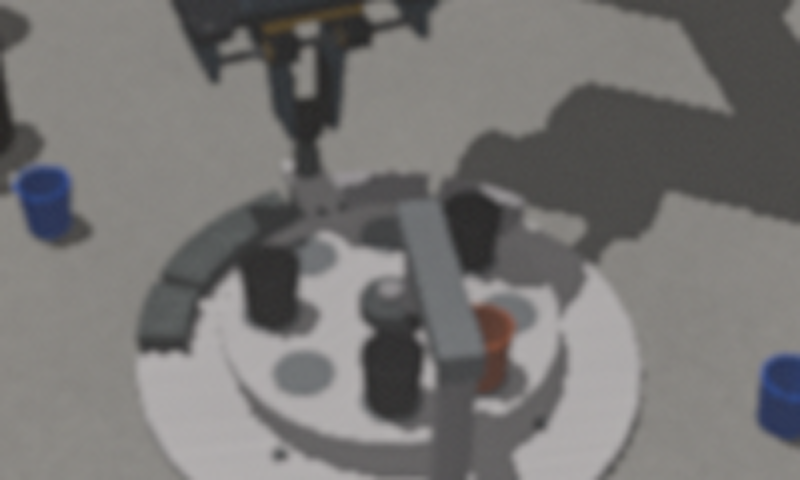

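Run:
```python
from h import *
f0=np.load("f0.npy");p0=np.load("p0.npy"); th=35.5
arm.move_l(*pose(p0,th,.0085),feed=.03); print((frc(A0+th,2)-f0).round(2))
arm.grip(.030); print(arm.current_width(),(frc(A0+th)-f0).round(2))
arm.move_l(*pose(p0,th,.002),feed=.05); b=frc(A0+th); print((b-f0).round(2),arm.current_t())
np.save("b.npy",b)
log=[]
while th<38.5:
    th+=.25; arm.move_l(*pose(p0,th,.002),feed=.015); f=frc(A0+th,2)-b; log.append((round(th,2),*f.round(1)))
    if abs(f[1])>6: print("STOP"); break
for l in log: print(*l)
print(arm.current_t())
```

```text
[-10.2   -0.79 -10.56]
0.02955741161488705 [-0.02  0.17 -0.58]
[-0.5  -0.29 -0.5 ] 16.9083
STOP
35.75 0.2 0.3 0.7
36.0 0.2 0.3 0.4
36.25 0.5 0.2 0.2
36.5 -0.7 2.7 1.5
36.75 -1.7 5.7 3.0
37.0 -2.6 7.7 3.0
18.5083
```

Run:
```python
from h import *
th=37.0; b=np.load("b.npy"); print((frc(A0+th)-b).round(2), arm.current_width(), arm.current_ee_pos(), pose(np.load("p0.npy"),37,.002)[0])
w=arm.snapshot("wrist"); cv2.imwrite("pics/i_wrist.png",cv2.resize(w[150:270,200:400,::-1],(800,480),interpolation=cv2.INTER_NEAREST))
im=arm.snapshot("scene")[150:270,230:430,::-1]; cv2.imwrite(f"pics/i_scene.png",cv2.resize(im,(800,480),interpolation=cv2.INTER_CUBIC))
im=arm.snapshot("top")[170:260,260:380,::-1]; cv2.imwrite(f"pics/i_top.png",cv2.resize(im,(800,600),interpolation=cv2.INTER_CUBIC))
```

```text
[-2.13  7.05  2.77] 0.0300225440335906 [ 0.47964396 -0.0783696   0.06299158] [ 0.47995041 -0.0788709   0.06301419]
```

View pics/i_wrist.png

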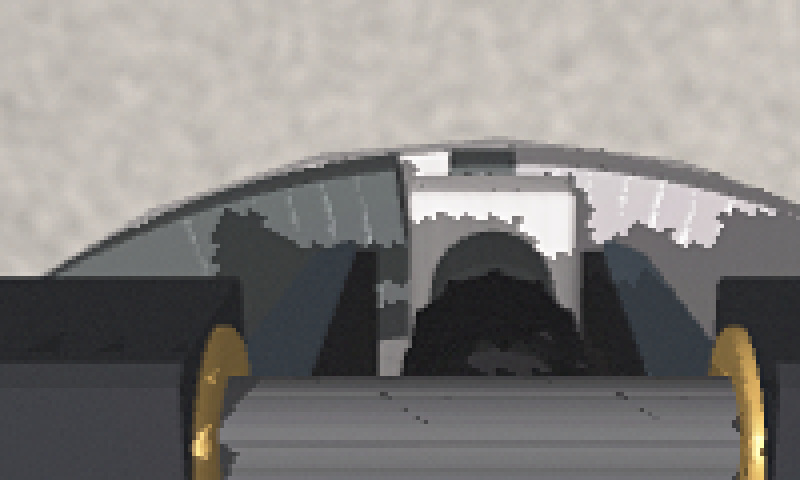

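View pics/i_scene.png

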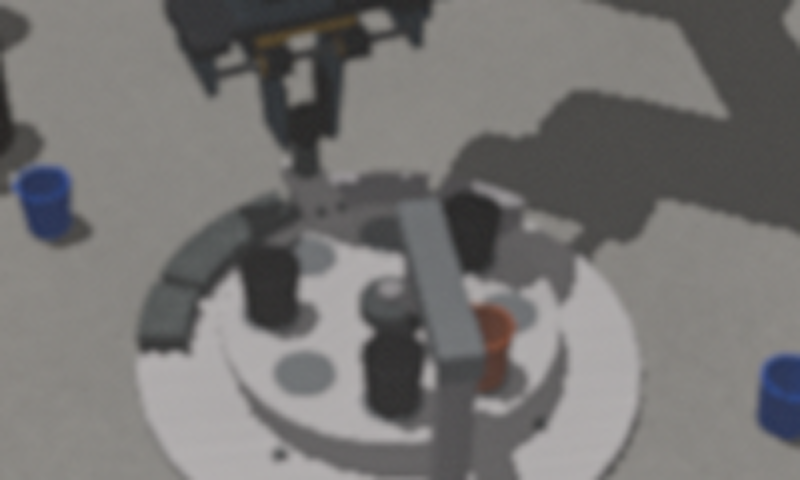

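View pics/i_top.png

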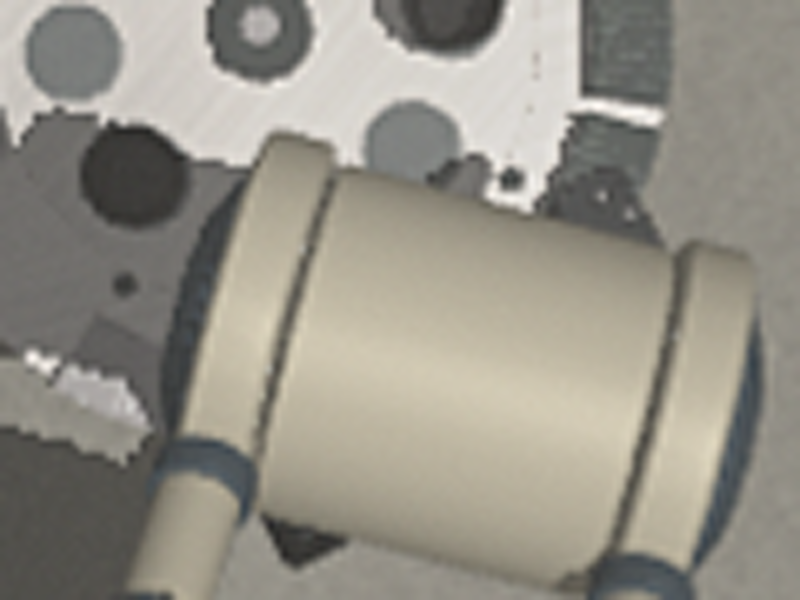

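Run:
```python
from h import *
b=np.load("b.npy");p0=np.load("p0.npy"); th=37.0
while th<39:
    th+=.2; arm.move_l(*pose(p0,th,.002),feed=.015); f=frc(A0+th,2)-b; print(round(th,2),*f.round(1))
    if abs(f[1])>13: print("STOP"); break
print(arm.current_t(),arm.current_width())
w=arm.snapshot("wrist"); cv2.imwrite("pics/j_wrist.png",cv2.resize(w[150:270,200:400,::-1],(800,480),interpolation=cv2.INTER_NEAREST))
```

```text
37.2 -2.1 7.6 3.9
37.4 -2.9 7.9 2.9
37.6 -2.4 7.2 2.9
37.8 -2.1 6.5 2.3
38.0 -2.3 6.7 3.3
38.2 -2.7 7.8 2.5
38.4 -2.6 6.8 3.2
38.6 -2.2 7.6 3.0
38.8 -2.7 6.1 2.3
39.0 -2.8 6.4 2.1
21.3583 0.029898742392791066
```

View pics/j_wrist.png

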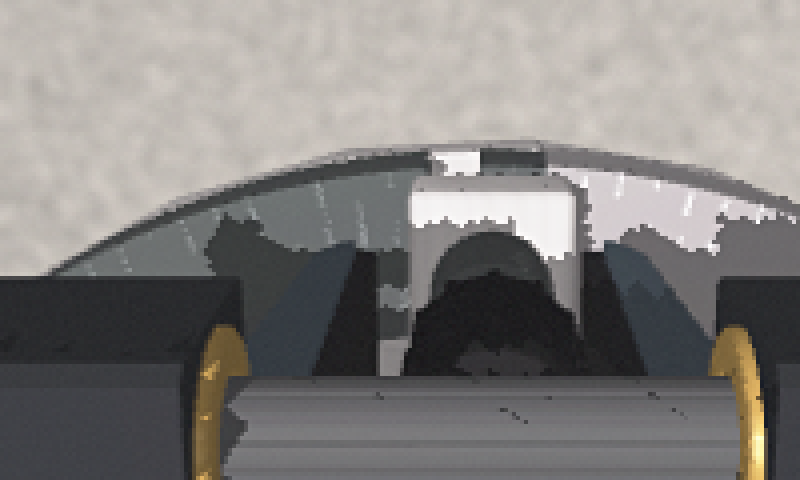

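It slides steadily at about 7 N. The notch is at about x=455 in the crop and the pin at about 492, so I'll continue.

Run:
```python
from h import *
b=np.load("b.npy");p0=np.load("p0.npy"); th=39.0
while th<44:
    th+=.2; arm.move_l(*pose(p0,th,.002),feed=.015); f=frc(A0+th,2)-b; print(round(th,2),*f.round(1))
    if abs(f[1])>11: print("STOP"); break
print(arm.current_t(),arm.current_width())
w=arm.snapshot("wrist"); cv2.imwrite("pics/k_wrist.png",cv2.resize(w[150:270,200:400,::-1],(800,480),interpolation=cv2.INTER_NEAREST))
im=arm.snapshot("scene")[150:270,230:430,::-1]; cv2.imwrite(f"pics/k_scene.png",cv2.resize(im,(800,480),interpolation=cv2.INTER_CUBIC))
```

```text
39.2 -2.6 6.8 1.3
39.4 -2.6 6.3 1.4
39.6 -2.2 5.3 0.9
39.8 -3.0 5.1 0.2
40.0 -2.6 5.1 0.1
40.2 -1.9 4.6 -0.5
40.4 -1.9 3.7 -1.2
40.6 -0.2 3.8 -1.5
40.8 0.3 1.2 0.3
41.0 0.4 0.3 -0.1
41.2 0.2 0.4 0.8
41.4 0.1 0.9 1.5
41.6 -1.2 3.1 1.7
41.8 -2.3 5.5 3.5
42.0 -3.0 7.4 4.1
42.2 -4.2 8.6 5.4
42.4 -4.2 10.9 7.0
42.6 -5.1 13.0 9.2
STOP
26.2083 0.03005495106549023
```

View pics/k_wrist.png

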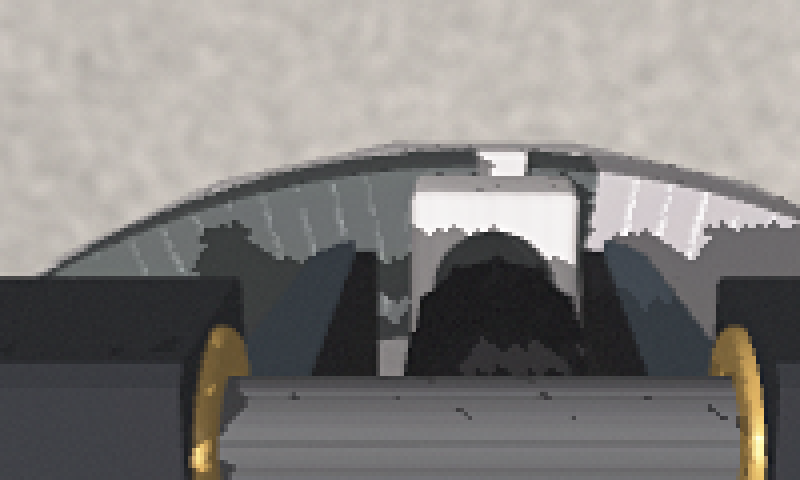

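View pics/k_scene.png

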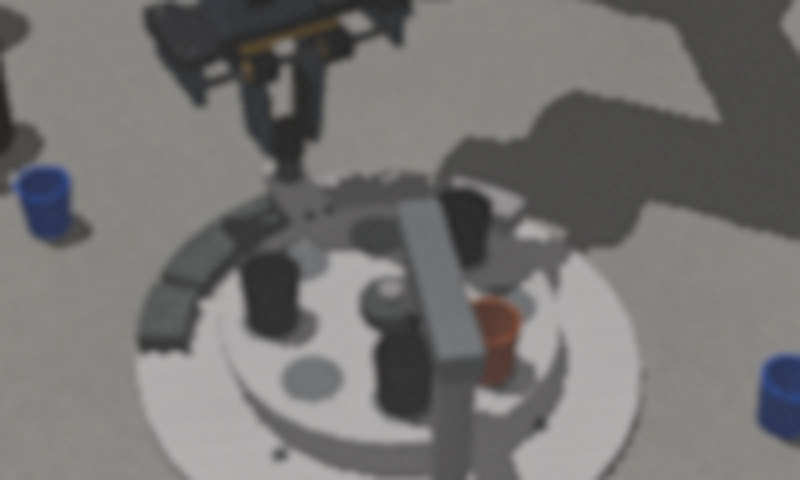

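The force fell to 0 at 41°, which is the drop, then rose linearly against a stop. I'll back off to centre, lift clear, and check the knob's height by a gentle touch from above. At home, closed fingers touched at TCP z≈0.078.

Run:
```python
from h import *
b=np.load("b.npy");p0=np.load("p0.npy"); th=40.6; A=A0+th
arm.move_l(*pose(p0,th,.002),feed=.03); print((frc(A,2)-b).round(1))
arm.grip(.04)
arm.move_l(*pose(p0,th,.045),feed=.1); g=frc(A); 
c=arm.get_calibration("wrist"); w=arm.snapshot("wrist"); cv2.imwrite("pics/l_wrist.png",cv2.resize(w[150:270,200:400,::-1],(800,480),interpolation=cv2.INTER_NEAREST))
arm.grip(.018); print("t",arm.current_t())
arm.move_l(*pose(p0,th,.029),feed=.08)
dz=.029
while dz>.0165:
    f=frc(A,2)-g; print(round(p0[2]+dz,4),f.round(1))
    if f[2]>2: break
    dz-=.001; arm.move_l(*pose(p0,th,dz),feed=.02)
arm.move_l(*pose(p0,th,.04),feed=.1); print(arm.current_t())
im=arm.snapshot("scene")[150:270,230:430,::-1]; cv2.imwrite(f"pics/l_scene.png",cv2.resize(im,(800,480),interpolation=cv2.INTER_CUBIC))
```

```text
[0.3 0.3 0.1]
t 28.2417
0.09 [-0.1 -0.2  0.4]
0.089 [0.8 0.1 0.2]
0.088 [0.5 0.4 0.1]
0.087 [0.3 0.6 0.2]
0.086 [-0.4 -0.1  0. ]
0.085 [ 0.4 -0.2  0.4]
0.084 [ 0.3 -0.1 -0.1]
0.083 [-0.7 -0.1  0.4]
0.082 [-0.2  0.   0.4]
0.081 [-0.5  0.   0.5]
0.08 [-0.6  0.4 -0.4]
0.079 [-0.2 -0.4 -0.1]
0.078 [ 1.7  1.5 11.9]
32.1917
```

View pics/l_wrist.png

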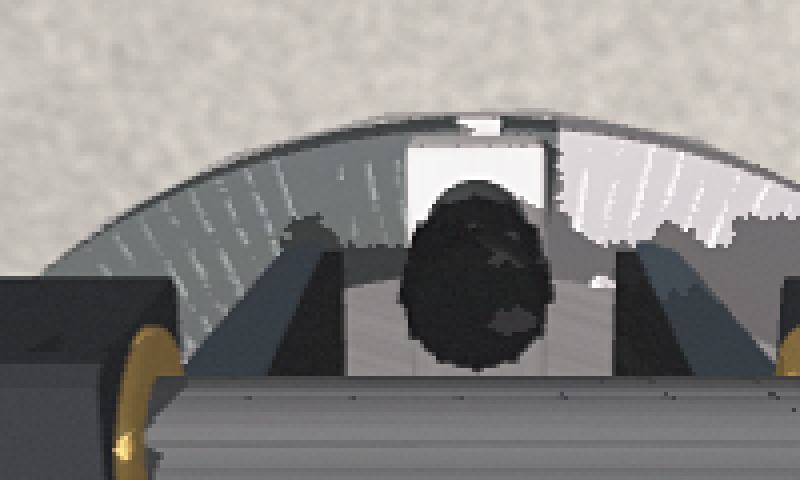

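View pics/l_scene.png

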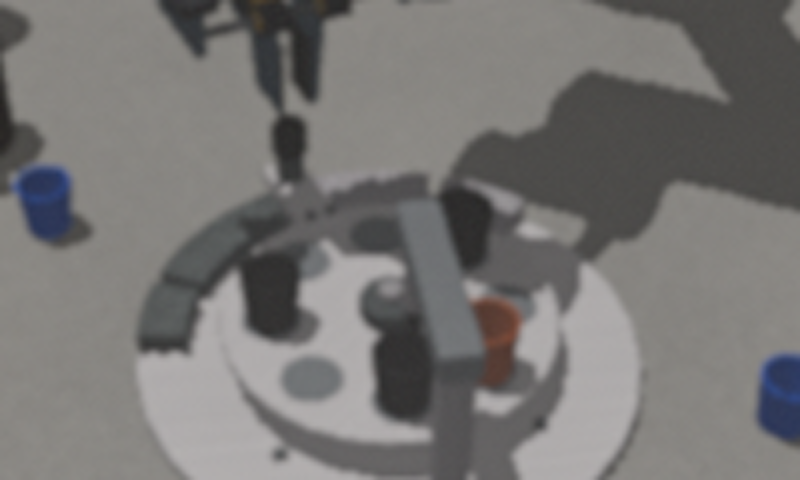

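The touch came at TCP z≈0.078, the same height as at home, so the plunger is fully seated. In the images the arm sits over the notch (480,125 in the wrist crop) and the pots are standing. I'll retreat and hand in.

Run:
```python
from h import *
p0=np.load("p0.npy")
arm.move_l(*pose(p0,40.6,.14),feed=.15); print(arm.current_force().round(1),arm.current_t())
cv2.imwrite("pics/m_top.png",arm.snapshot("top")[:,:,::-1])
arm.sign_off(); print(arm.current_t())
```

```text
[ 0.1 -0.   0.1] 33.0583
the job is handed in; nothing more can be done
the job is handed in; nothing more can be done
```

View pics/m_top.png

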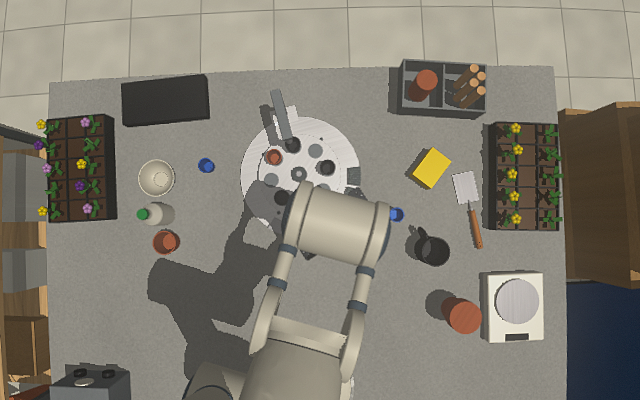

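The stage is indexed one notch counterclockwise and locked there, and I handed the job in at about 33 s. I pulled the plunger up, turned the stage about 35° with it raised, then let the pin ride on the dark piece and pushed gently. The pin dropped into the notch at about 40.5 to 41°.

**Lock:** the push force fell to 0 N when the pin dropped, then rose steadily to 13 N against a stop, where I backed off. I only tested this counterclockwise, not in reverse.

**Plunger depth:** after letting go, I touched the knob's top from above with closed fingers. Contact came at TCP z of about 0.078 m, the same as in the home notch, so the pin is fully home. The touch reached about 12 N, more than I intended but well under the 40 N limit.

**Clear of the job:** the wrist force read 0 N after I retreated. In the last pictures the pots I could see are standing and the bystanders have not moved. Part of the stage was hidden behind the arm in the final top view.

**What went wrong or disagreed:**
- **First grasp:** it missed. The fingertips seem to end about 25 mm short of the reported TCP, so the fingers closed over the knob's top and pressed it with about 8 N. I regripped 17 mm lower.
- **Sliding force:** the pin slid along the track at about 7 N, higher than I expected. It stayed steady.

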